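# Set the dust extractor's gate lever to the third click and start it

## Robot

A 6-joint arm with a two-finger parallel gripper is mounted at the origin on the work surface. World frame = base frame: x ahead of the robot, y to its left, z up, the work surface at z = 0. Lengths are in m, angles in degrees, forces in N, time in s.
With the tool pointing down it reaches from about 0.3 to 1 m from the base axis. Payload 5.1 kg.
Tool frame: the origin (TCP) lies midway between the tips of the shut fingers; the grasp point (between the pads) lies 19 mm behind it (bot.grip_depth is the distance from the TCP to the grasp point, in m); z points along the fingers, y is the line along which they close (so a half turn about z gives the same grasp; the last joint's range is limited). The gripper opens to 95 mm and grips with 3 to 60 N. Pads are 20 mm wide; open, the fingers measure 119 mm over their backs; the gripper's body (75 mm by 180 mm) begins 59 mm behind the grasp point.
Start: joints at [69.351, 7.093, 94.555, -0, 78.352, -4.733], TCP at [0.178, 0.625, 0.215] pointing down, gripper open.
Joint ranges: [-149.61, 149.61], [-58.7, 133.49], [1.44, 155.28], [-77.14, 257.14], [18.33, 153.61], [-166.67, 166.67]. Speed limits (degrees/s): [147.25, 147.25, 180, 180, 180, 180].

## Interface

Orientations are given as [roll, pitch, yaw] about the fixed x, y, z axes, in that order (R = Rz(yaw) Ry(pitch) Rx(roll)).
In Python, from rig import bot gives the robot as it stands.
- The arm moves only by the tool play_rows, never from a script. Its argument "deltas" is a list of rows, each a list of 3 entries, a list of its own where there are three numbers: the turn, a rotation vector about the tool's x, y, z in rad, then the shift along the tool's x, y, z in m, then the gripper command: -1 is shut, 1 is fully open, values between are in proportion. A call has 1 to 10 rows; each row is the pose to reach, as a shift and turn from the pose commanded when the call began, along the tool's axes at that moment; what a row does not reach only later rows make up. A row lasts 1/12 s, in which the tool goes at most 41.7 mm and 7.16 degrees, less where a joint would pass 70% of its speed; a pose out of reach is approached as far as the arm can. A call with a gripper value outside its range is refused whole. The fingers move at their own pace and stop on an object; "squeeze" is the grip in N (left out, the last holds). Time passes only in rows, so rows that repeat a pose let the fingers close. It gives the time, the measured TCP pose, the force, the opening and the grip force at its end, in the units of the state.
- bot.sense(): the state, without advancing time (a new reading comes with each control period).
- bot.grab_frame(name): name is "side" or "top" or "wrist"; returns (picture, depth): 480x640x3 uint8, blue, green, red; 480x640 float32, m along the optical axis (not along the pixel's ray), 0 where there is no reading.
- bot.camera_model(name): a dict with "fx", "fy", "cx", "cy" (pixels), "k1" (the pictures are not rectified: a ray, as slopes to the right and down, at radius r is drawn at 1 + k1 r^2 times it, then the intrinsics apply), "world_to_cam" (4x4, takes a point from world to camera coordinates). Camera axes: x right, y down, z forward; pixel columns grow to the right and rows downward; lengths in m; the calibration is good to about 2 mm. A picture is of the moment at which its call begins: read the wrist's pose just before it. camera_model takes no time and is no camera call; for the wrist camera it gives the pose at the moment of the call.
- bot.job_done(): hands the job in; it is judged then, once.
The state is a dict: "time_s": time; "joint_positions": joint angles; "qvel": joint speeds; "joint_efforts": joint torques, N m; "ee_pos": TCP position; "eef_rot": TCP orientation; "ft_force": force on the tool from outside, world axes, zero at the start; "ft_torque": the same for the moment, N m; "grip_width": opening from 0.0 (shut) to 1.0 (fully open); "grip_force": force on a finger pad.
Only numpy, scipy, OpenCV 4.12 (cv2) and the standard library are available. Lean on these libraries where they do the work, as an engineer would, in place of code of your own. Each camera call takes 0.05 s, during which the arm holds its last target. There are 200 camera calls.

## Task

Get the bench dust extractor ready for carving: with a fingertip, slide the gate lever on its top to the third click counted from the shut end (the right-hand end as seen from the front, where the intake mouth is), wherever it stands now, never running past the third, and leave it sitting in that notch. Then press the round start button all the way down and let it come back up. Push only: do not pinch the lever, do not press the button before the gate is set, and leave the things standing around where they are.

Things in the scene. Friction and masses are not known exactly. Their poses are not given: they have to be found in the camera images.
- extractor: Grey sheet-metal dust extractor, a box 240 mm deep (its x), 260 mm wide (y), 130 mm high with a flat top; it does not move when pushed. Origin: centre of its underside, on the table. Its x points from the front (black-framed intake mouth) to the back (black battery pack, 50 mm deep), y to the left as seen from the front, z up. On its top: a slot with a lever, and a round button.
- slot_shut (a point): The spot on the slot's line, level with the box's flat top, at its right-hand end seen from the front, where the lever stands when shut (box frame: x -75, y -60, z 130 mm). From here the 10 mm wide slot runs 70 mm along the box's +y to the open end, in an aluminium plate 52 mm x 106 mm. Six short black lines behind the slot, 14 mm apart, mark shut and the five clicks.
- gate_lever (a joint): Lever travel along the box's +y, m. A notch every 0.014: 0 shut (end stop), 0.014 first click, 0.028 second, 0.042 third, 0.056, 0.070 (open end stop). Starts in the shut, first or second notch. Leaving a notch takes about 5 to 6 N; midway to the next the push falls to nothing and the lever jumps the last 7 mm ahead of the finger and stays there.
- gate_lever_top (a point): Middle of the top face of the lever's black ribbed cap: 30 mm across the slot (box x), 16 mm along the slot (box y), 24 mm tall; its top is 30 mm and its underside 6 mm above the box's flat top. It moves only along the slot. On its shut side (-y) at least 60 mm of flat top lies free.
- start_button (a joint): How far the start button is pressed, in m: 0 up, 0.006 all the way down. A spring returns it; pressing starts at about 1.5 N and takes 5 N at the bottom.
- start_button_top (a point): Middle of the top face of the start button, a round black button 26 mm across, its face 22 mm above the box's top, in a low aluminium collar 42 mm across and 12 mm high, on the same line across the box as the slot, at y = +85 mm in the box's frame.
- wax_block: Loose pink carved wax block 70 x 95 x 26 mm lying in front of the extractor; origin at the centre of its underside. To be left alone.
- sweet_bowl: Loose glass bowl of sweets, 110 mm across and 45 mm high, to the right of the extractor; origin at the centre of its underside. To be left alone.
- resin_bottle: Loose clear bottle with a white cap, 60 mm across and 150 mm high, to the left of the extractor; origin at the centre of its underside. To be left alone.
- bur_jar: Loose small amber jar with a steel lid, 40 mm across and 45 mm high, standing on the rear part of the extractor's top; origin at the centre of its underside. To be left alone.

How it is judged:
By the outcome, as a careful person would: the job done as asked, in the order asked, and still so for the second after the job is handed in, with the robot touching nothing.
It also fails if it takes over 58 s, if anything falls off the work surface, if the arm or the gripper's body presses on something with over 40 N, if the wrist force passes 120 N, or if a joint passes its speed limit or range.

## Working session

There is one attempt and no reset: what is moved stays moved. The work goes in short steps, Python scripts to look and compute and a tool call to move; the robot and the scene stay as the last step left them, time stands still between calls to the robot, and variables do not carry over. Pictures are saved under pics/ and viewed, at most 10 in all, crops included, and the job is handed in when it is done.

Besides the shell and the picture viewer there is one more tool, called after "Request:" as name(argument=value, ...) on one line, values as JSON. play_rows: Moves the arm, as the interface text tells. Its arguments: {"type":"object","properties":{"deltas":{"type":"array","items":{"type":"array"}},"squeeze":{"type":"number"}},"required":["deltas"]}

```bash
mkdir -p pics; ls
cat > h.py <<'E'
import numpy as np, cv2
from rig import bot
def ray(c,u,v):
    K=np.array([[c['fx'],0,c['cx']],[0,c['fy'],c['cy']],[0,0,1]]);x,y=(u-c['cx'])/c['fx'],(v-c['cy'])/c['fy']
    a,b=x,y
    for _ in range(20):
        s=1+c['k1']*(a*a+b*b);a,b=x/s,y/s
    T=np.linalg.inv(c['world_to_cam']);return T[:3,3],T[:3,:3]@np.array([a,b,1.])
def onz(c,u,v,z):
    o,d=ray(c,u,v);return o+d*(z-o[2])/d[2]
def atd(c,u,v,dep):
    o,d=ray(c,u,v);return o+d*dep
def proj(c,p):
    q=c['world_to_cam']@np.append(p,1);a,b=q[:2]/q[2];s=1+c['k1']*(a*a+b*b)
    return np.array([c['fx']*a*s+c['cx'],c['fy']*b*s+c['cy']])
E
python3 - <<'E'
from h import *
s=bot.sense();print(s)
for n in['top','side']:
    p,d=bot.grab_frame(n);cv2.imwrite(f'pics/{n}0.png',p);np.save(f'pics/{n}0.npy',d)
    c=bot.camera_model(n);print(n,c['fx'],np.linalg.inv(c['world_to_cam']).round(3).tolist())
E
```

```text
pics
{'time_s': 0.0, 'joint_positions': array([ 6.93458656e+01,  7.13304659e+00,  9.46330629e+01,  2.18318039e-03,
        7.83520605e+01, -4.73353857e+00]), 'qvel': array([ 0.05621651, -0.00467912,  0.01666059, -0.00603026, -0.0288743 ,
       -0.00145455]), 'joint_efforts': array([-5.89559659e-04, -4.17602634e+01, -3.59926844e+01,  7.73744448e-02,
        4.91821859e-02, -1.78491359e-04]), 'ee_pos': array([0.17809973, 0.62446101, 0.21340264]), 'eef_rot': array([-1.79882409e+02, -1.18816219e-02,  1.64078949e+02]), 'ft_force': array([-0.81060586, -0.55003908,  0.54253114]), 'ft_torque': array([-0.05418043, -0.00089983, -0.03290123]), 'grip_force': 0.0, 'grip_width': 0.9989641701906846}
top 463.6515891778451 [[-0.014, -0.989, 0.149, 0.4], [-0.999, 0.019, 0.035, 0.012], [-0.038, -0.149, -0.988, 0.926], [0.0, 0.0, 0.0, 1.0]]
side 591.805346015092 [[0.988, -0.122, 0.092, 0.46], [-0.153, -0.77, 0.619, -0.618], [-0.004, -0.626, -0.78, 0.914], [0.0, 0.0, 0.0, 1.0]]
```

View pics/top0.png

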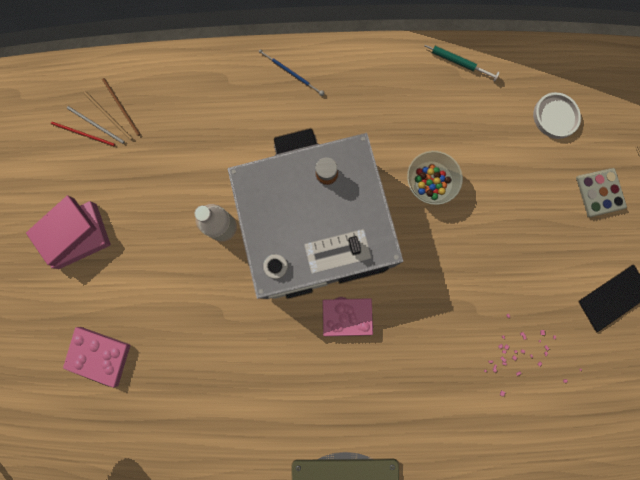

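View pics/side0.png

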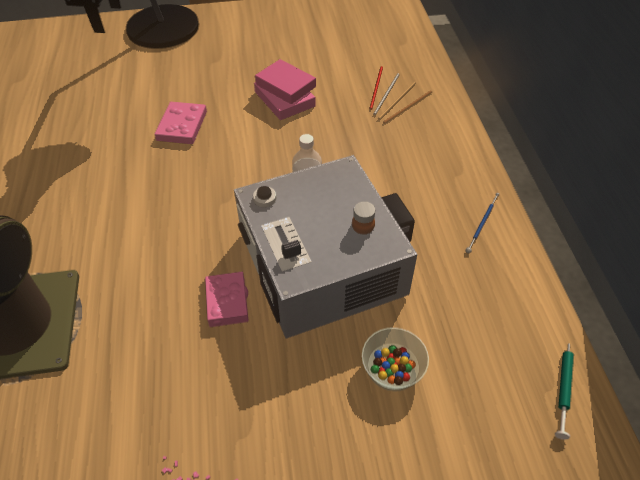

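Top view: extractor front faces the robot (corners ≈(231,171),(367,136),(401,262),(258,297)). The lever cap is at (354,246), near the shut end, the button at (275,266) and the jar at (327,171). Now I'll compute the box pose and the lever travel.

```bash
cat > m.py <<'E'
from h import *
d=np.load('pics/top0.npy');p=cv2.imread('pics/top0.png');c=bot.camera_model('top')
T=np.linalg.inv(c['world_to_cam'])
vv,uu=np.mgrid[100:320,200:420]
P=np.array([atd(c,u,v,d[v,u]) for u,v in zip(uu.ravel(),vv.ravel())])
m=(abs(P[:,2]-.13)<.012)
print(np.median(P[m][:,2]),m.sum())
img=np.zeros((480,640),np.uint8);img[vv.ravel()[m],uu.ravel()[m]]=255
img=cv2.morphologyEx(img,cv2.MORPH_OPEN,np.ones((5,5)))
cs=max(cv2.findContours(img,0,2)[0],key=cv2.contourArea)
W=np.array([onz(c,*q[0],.13)[:2] for q in cs],np.float32)
(ctr,sz,ang)=cv2.minAreaRect(W);print(ctr,sz,ang)
np.set_printoptions(precision=4,suppress=True)
q=[onz(c,u,v,.13)[:2] for u,v in [(231,171),(367,136),(401,262),(258,297)]]
print(np.array(q),np.mean(q,0))
for n in 'yaw',:
    e=(q[0]-q[1]);e2=q[3]-q[2];f=(q[0]-q[3]);g=q[1]-q[2]
    print([np.degrees(np.arctan2(-a[0],a[1])) for a in(e,e2)],[np.degrees(np.arctan2(a[1],a[0])) for a in(f,g)],[np.linalg.norm(a) for a in(e,e2,f,g)])
# tall things on the top: lever z~.16, button z~.152
th=np.radians(np.mean([np.degrees(np.arctan2(a[1],a[0])) for a in(f,g)]+[np.degrees(np.arctan2(-a[0],a[1])) for a in(e,e2)]))
R=np.array([[np.cos(th),-np.sin(th)],[np.sin(th),np.cos(th)]]);C=np.mean(q,0);print('yaw',np.degrees(th))
for n,u,v,z in [('lever',354,243,.16),('but',275,266,.152),('jar',327,164,.175)]:
    w=onz(c,u,v,z)[:2];print(n,w,R.T@(w-C))
for n,l in [('shut',(-.075,-.06)),('but',(-.075,.085))]: print(n,C+R@l)
B=(P[:,:2]-C)@R
for n,lo,hi,x,y in [('lev',.152,.17,(-.11,-.04),(-.08,.03)),('but',.146,.165,(-.1,-.05),(.06,.11))]:
    k=(P[:,2]>lo)&(P[:,2]<hi)&(B[:,0]>x[0])&(B[:,0]<x[1])&(B[:,1]>y[0])&(B[:,1]<y[1]);print(n,k.sum(),P[k].mean(0),B[k].mean(0),B[k].min(0),B[k].max(0))
cv2.imwrite('pics/z.png',cv2.resize(p[220:290,250:400],None,fx=5,fy=5,interpolation=2))
E
python3 m.py
```

```text
0.12952245417757796 18710
(0.559548020362854, 0.05062919855117798) (0.24169553816318512, 0.25963953137397766) 13.374363899230957
[[ 0.6404  0.1972]
 [ 0.6994 -0.0486]
 [ 0.4711 -0.0999]
 [ 0.4151  0.1468]] [0.5565 0.0489]
[np.float64(13.489074261796762), np.float64(12.798178879158682)] [np.float64(12.625235627413984), np.float64(12.670749790210685)] [np.float64(0.2527889211091306), np.float64(0.2529471507500254), np.float64(0.23085739947120865), np.float64(0.23390508216514103)]
yaw 12.89580963964503
lever [ 0.5017 -0.0187] [-0.0686 -0.0537]
but [0.4662 0.1143] [-0.0734  0.084 ]
jar [0.6344 0.0237] [ 0.0703 -0.042 ]
shut [ 0.4968 -0.0263]
but [0.4644 0.115 ]
lev 175 [ 0.4984 -0.0185  0.159 ] [-0.0717 -0.0527] [-0.0862 -0.0609] [-0.0561 -0.0448]
but 162 [0.4666 0.1158 0.1511] [-0.0727  0.0853] [-0.0849  0.0737] [-0.0604  0.0969]
```

View pics/z.png

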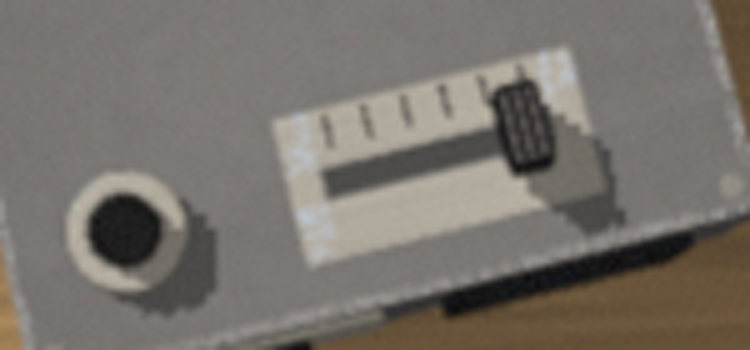

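```bash
cat >> h.py <<'E'
from scipy.spatial.transform import Rotation as Ro
np.set_printoptions(precision=4,suppress=True)
C=np.array([.5595,.0506]);YAW=13.2
def b2w(x,y,z):
    t=np.radians(YAW);return np.array([C[0]+x*np.cos(t)-y*np.sin(t),C[1]+x*np.sin(t)+y*np.cos(t),z])
def w2b(w):
    t=np.radians(YAW);a,b=w[0]-C[0],w[1]-C[1];return np.array([a*np.cos(t)+b*np.sin(t),-a*np.sin(t)+b*np.cos(t)])
def delta(x,y,z,yaw=YAW+90):
    s=bot.sense();R=Ro.from_euler('xyz',s['eef_rot'],degrees=True);G=Ro.from_euler('xyz',[180,0,yaw],degrees=True)
    w=b2w(x,y,z);print('turn',(R.inv()*G).as_rotvec(),'shift',R.inv().apply(w-s['ee_pos']),'box now',w2b(s['ee_pos']),s['ee_pos'][2])
E
python3 -c "
from h import *
delta(-.075,-.10,.25)
print(w2b([.4984,-.0185]),w2b([.4666,.1158]))"
```

```text
turn [-0.0018  0.0009  1.0626] shift [-0.5073 -0.5713 -0.0355] box now [-0.2403  0.6459] 0.2135010169467587
[-0.0753 -0.0533] [-0.0756  0.0847]
```

Request:
play_rows(deltas=[[[0,0,0.1],[-0.02,-0.022,-0.035],-1],[[0,0,0.2],[-0.05,-0.056,-0.035],-1],[[0,0,0.3],[-0.077,-0.087,-0.035],-1],[[0,0,0.4],[-0.104,-0.117,-0.035],-1],[[0,0,0.5],[-0.131,-0.148,-0.035],-1],[[0,0,0.6],[-0.158,-0.178,-0.035],-1],[[0,0,0.7],[-0.185,-0.208,-0.035],-1],[[0,0,0.8],[-0.212,-0.239,-0.035],-1],[[0,0,0.9],[-0.239,-0.269,-0.035],-1],[[0,0,1.0],[-0.266,-0.3,-0.035],-1]], squeeze=30)

```text
time_s: 0.93
ee_pos: [0.3519, 0.2617, 0.2493]
eef_rot: [180.0, 0.0, 106.5]
ft_force: [1.7, 0.4, -0.3]
grip_width: 0.357
grip_force: 0.0
```

```bash
python3 -c "
from h import *
delta(-.075,-.10,.25)"
```

```text
turn [0.     0.0001 0.0582] shift [-0.3569  0.0582 -0.0007] box now [-0.1539  0.2529] 0.249303495786083
```

Request:
play_rows(deltas=[[[0,0,0.058],[-0.04,0.007,0],-1],[[0,0,0.058],[-0.08,0.013,0],-1],[[0,0,0.058],[-0.12,0.02,0],-1],[[0,0,0.058],[-0.16,0.026,0],-1],[[0,0,0.058],[-0.2,0.033,0],-1],[[0,0,0.058],[-0.24,0.039,0],-1],[[0,0,0.058],[-0.28,0.046,0],-1],[[0,0,0.058],[-0.32,0.052,0],-1],[[0,0,0.058],[-0.357,0.058,0],-1],[[0,0,0.058],[-0.357,0.058,0],-1]])

```text
time_s: 1.77
ee_pos: [0.5118, -0.0665, 0.2488]
eef_rot: [-179.9, 0.1, 103.1]
ft_force: [-0.1, 0.1, 0.2]
grip_width: 0.005
grip_force: 0.0
```

```bash
python3 -c "
from h import *
c=bot.camera_model('wrist');p,d=bot.grab_frame('wrist');cv2.imwrite('pics/w1.png',p);np.save('pics/w1.npy',d);import pickle;pickle.dump(c,open('w1.pkl','wb'))
s=bot.sense();print(s['ee_pos'],s['ft_force'],s['grip_width'],np.linalg.inv(c['world_to_cam']),c['fx'])
for n,q in [('shut',b2w(-.075,-.06,.13)),('open',b2w(-.075,.01,.13)),('levS',b2w(-.075,-.06,.16)),('lev1',b2w(-.075,-.046,.16)),('but',b2w(-.075,.085,.152))]: print(n,proj(c,q))"
```

```text
[ 0.5108 -0.064   0.2487] [-0.3068  1.42    0.9244] 0.0063140028431095405 [[ 0.974   0.2198  0.0541  0.4961]
 [ 0.2264 -0.9439 -0.2404  0.0002]
 [-0.0018  0.2464 -0.9692  0.4199]
 [ 0.      0.      0.      1.    ]] 367.62064817916377
shut [318.7812 179.8631]
open [318.5058  85.2683]
levS [318.5303 183.6303]
lev1 [318.4671 163.4072]
but [317.954 -39.844]
```

View pics/w1.png

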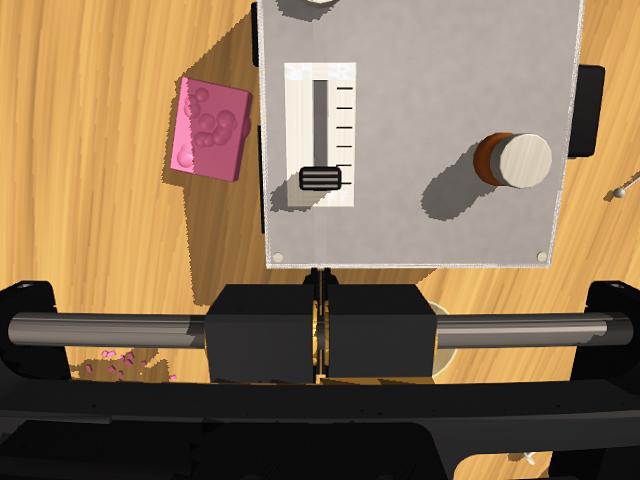

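Wrist view: slot at u≈320, v 80–165; marks near v 87,107,127,146,165,183; lever cap spans v≈166–190, at the shut end. I'll measure the cap exactly with depth.

```bash
python3 -c "
from h import *
import pickle
c=pickle.load(open('w1.pkl','rb'));p=cv2.imread('pics/w1.png');d=np.load('pics/w1.npy');g=cv2.cvtColor(p,6)
print('marks',[(v,int(g[v,344:351].mean())) for v in range(80,195)])
for v in range(160,198,1):
    print(v,g[v,304:336:8],[tuple((w2b(q)*1000).round(1))+(round(q[2]*1000,1),) for q in [atd(c,320,v,d[v,320])]])
cv2.imwrite('pics/z1.png',cv2.resize(p[60:220,270:370],None,fx=5,fy=3.7,interpolation=0))
"
```

```text
marks [(80, 238), (81, 237), (82, 237), (83, 237), (84, 238), (85, 240), (86, 243), (87, 128), (88, 23), (89, 144), (90, 247), (91, 239), (92, 237), (93, 237), (94, 237), (95, 237), (96, 237), (97, 237), (98, 237), (99, 237), (100, 237), (101, 237), (102, 237), (103, 237), (104, 237), (105, 239), (106, 248), (107, 134), (108, 0), (109, 238), (110, 242), (111, 238), (112, 237), (113, 237), (114, 237), (115, 237), (116, 237), (117, 237), (118, 237), (119, 237), (120, 237), (121, 237), (122, 237), (123, 237), (124, 238), (125, 241), (126, 191), (127, 16), (128, 134), (129, 248), (130, 240), (131, 238), (132, 238), (133, 238), (134, 237), (135, 237), (136, 237), (137, 237), (138, 238), (139, 238), (140, 238), (141, 238), (142, 238), (143, 239), (144, 243), (145, 208), (146, 29), (147, 185), (148, 245), (149, 239), (150, 238), (151, 238), (152, 238), (153, 238), (154, 238), (155, 238), (156, 238), (157, 238), (158, 238), (159, 238), (160, 238), (161, 238), (162, 240), (163, 247), (164, 160), (165, 41), (166, 224), (167, 243), (168, 239), (169, 238), (170, 238), (171, 239), (172, 238), (17
[... 2601 characters left out ...]
4.0), np.float64(-64.0), np.float64(158.0))]
190 [104 100  21  82] [(np.float64(-74.1), np.float64(-68.0), np.float64(129.2))]
191 [154 153 146 149] [(np.float64(-74.1), np.float64(-68.5), np.float64(131.9))]
192 [157 155 156 148] [(np.float64(-74.1), np.float64(-69.2), np.float64(132.6))]
193 [155 156 155 249] [(np.float64(-74.1), np.float64(-70.1), np.float64(131.6))]
194 [156 156 155 250] [(np.float64(-74.1), np.float64(-70.8), np.float64(132.2))]
195 [156 156 154 248] [(np.float64(-74.1), np.float64(-71.6), np.float64(131.9))]
196 [151 148 147 247] [(np.float64(-74.1), np.float64(-72.5), np.float64(131.0))]
197 [154 151 146 248] [(np.float64(-74.1), np.float64(-73.1), np.float64(132.8))]
```

View pics/z1.png

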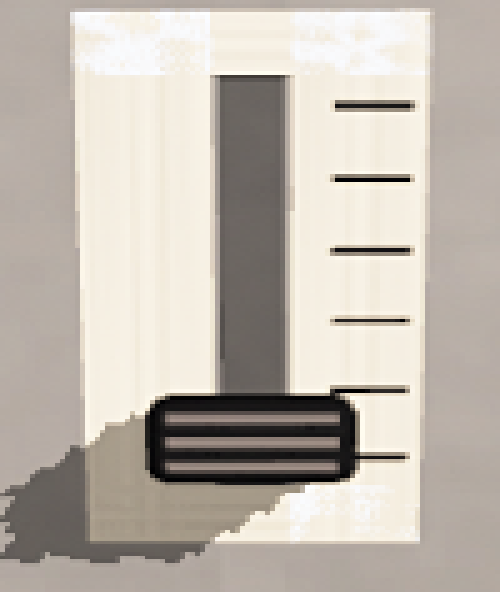

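```bash
python3 -c "
from h import *
delta(-.074,-.092,.146)
d=np.load('pics/side0.npy');c=bot.camera_model('side')
P=np.array([atd(c,u,v,d[v,u]) for v in range(180,275) for u in range(245,320)])
B=np.array([w2b(q) for q in P]);
for n,lo,hi,y0,y1 in [('lev',.155,.168,-.09,.02),('but',.148,.16,.06,.11)]:
  k=(P[:,2]>lo)&(P[:,2]<hi)&(B[:,1]>y0)&(B[:,1]<y1);print(n,k.sum(),B[k].min(0),B[k].max(0),B[k].mean(0))
"
```

```text
turn [-0.0018 -0.0007 -0.0001] shift [ 0.0084 -0.0002  0.1027] box now [-0.0736 -0.1005] 0.24871067530275107
lev 161 [-0.0901 -0.0676] [-0.0603 -0.0516] [-0.0759 -0.0598]
but 124 [-0.0881  0.068 ] [-0.0634  0.0934] [-0.076   0.0801]
```

Request:
play_rows(deltas=[[[0,0,0],[0.003,0,0.03],-1],[[0,0,0],[0.006,0,0.06],-1],[[0,0,0],[0.008,0,0.085],-1],[[0,0,0],[0.008,0,0.1],-1],[[0,0,0],[0.008,0,0.103],-1],[[0,0,0],[0.008,0,0.103],-1],[[0,0,0],[0.008,0,0.103],-1]])

```text
time_s: 2.4
ee_pos: [0.509, -0.0531, 0.1477]
eef_rot: [179.9, 0.0, 103.5]
ft_force: [0.1, -0.2, 0.7]
grip_width: 0.003
grip_force: 0.0
```

```bash
python3 -c "
from h import *
s=bot.sense();print(w2b(s['ee_pos']),s['ee_pos'],s['ft_force'],s['grip_width'])
"
```

```text
[-0.0729 -0.0895] [ 0.509  -0.0531  0.1477] [ 0.0738 -0.1977  0.6974] 0.0033293628879712015
```

Request:
play_rows(deltas=[[[0,0,0],[0.003,0,0],-1],[[0,0,0],[0.006,0,0],-1],[[0,0,0],[0.009,0,0],-1],[[0,0,0],[0.012,0,0],-1],[[0,0,0],[0.014,0,0],-1],[[0,0,0],[0.015,0,0],-1],[[0,0,0],[0.016,0,0],-1],[[0,0,0],[0.016,0,0],-1],[[0,0,0],[0.016,0,0],-1]])

```text
time_s: 3.15
ee_pos: [0.5047, -0.0379, 0.1465]
eef_rot: [-180.0, -0.0, 103.5]
ft_force: [0.2, 0.0, 1.4]
grip_width: 0.004
grip_force: 0.0
```

```bash
cat > look.py <<'E'
from h import *
import sys
c=bot.camera_model('wrist');s=bot.sense();p,d=bot.grab_frame('wrist')
print('tcp',w2b(s['ee_pos']),s['ee_pos'][2],'F',s['ft_force'],w2b(s['ft_force'][:2]+C))
g=cv2.cvtColor(p,6)
ct=proj(c,b2w(-.075,-.025,.13));print('exp centre',ct)
# cap: pixels with z>.15 within slot zone, by depth
B=[];
for v in range(0,480,1):
  for u in range(int(ct[0])-25,int(ct[0])+26,6):
    if d[v,u]>0:
      q=atd(c,u,v,d[v,u])
      if .155<q[2]<.168:
        b=w2b(q)
        if -.085<b[1]<.04 and abs(b[0]+.075)<.013: B.append(np.r_[b,q[2],v])
B=np.array(B);print('cap y',B[:,1].min() if len(B) else 0,B[:,1].max() if len(B) else 0, B[:,3].min(),B[:,3].max())
# marks: dark thin rows at box x about -.050..-.058, in box y on z=.13
us,vs=[],[]
for bx in(-.056,):
  ys=np.arange(-.08,.03,.0005);I=np.array([cv2.getRectSubPix(g,(5,1),tuple(map(float,proj(c,b2w(bx,y,.13))))).mean() for y in ys])
  print('marks',[round(ys[i]*1000,1) for i in range(1,len(ys)-1) if I[i]<130 and I[i]<=I[i-1] and I[i]<I[i+1]])
cv2.imwrite(f'pics/{sys.argv[1]}.png',p)
E
python3 look.py w2
```

```text
tcp [-0.0736 -0.0737] 0.1464820050697894 F [0.1986 0.0369 1.3829] [ 0.2018 -0.0094]
exp centre [318.7584 186.6154]
cap y -0.06409015131262172 -0.04582434409282283 239.0 285.0
marks [np.float64(-78.5), np.float64(-63.0), np.float64(-49.0), np.float64(-34.5), np.float64(-20.5), np.float64(-6.5), np.float64(8.0)]
```

Request:
play_rows(deltas=[[[0,0,0],[0.001,0,0],-1],[[0,0,0],[0.002,0,0],-1],[[0,0,0],[0.002,0,0],-1],[[0,0,0],[0.002,0,0],-1]])

```text
time_s: 3.53
ee_pos: [0.5043, -0.036, 0.1466]
eef_rot: [-180.0, -0.0, 103.5]
ft_force: [-0.7, 0.6, 0.7]
grip_width: 0.006
grip_force: 0.0
```

```bash
python3 look.py w3
```

```text
tcp [-0.0735 -0.0718] 0.14658740126426462 F [-0.686   0.558   0.6668] [-0.5405  0.6999]
exp centre [318.6398 190.3632]
cap y -0.06223632125870112 -0.04012123549318039 231.0 285.0
marks [np.float64(-79.0), np.float64(-76.5), np.float64(-63.0), np.float64(-49.0), np.float64(-35.0), np.float64(-20.5), np.float64(-6.5), np.float64(8.0)]
```

View pics/w3.png

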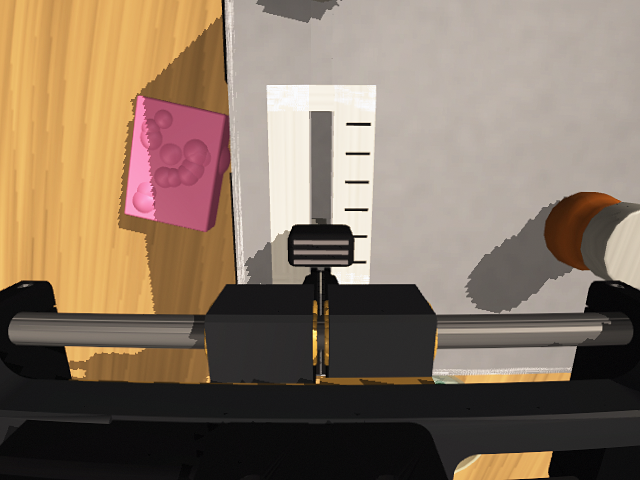

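Fingertip is right behind the cap (cap top face v≈240–267 at u≈320), marks at v≈124,153,182,210,236,262. I'll go on in small steps.

Request:
play_rows(deltas=[[[0,0,0],[0.001,0,0],-1],[[0,0,0],[0.0015,0,0],-1],[[0,0,0],[0.0015,0,0],-1]])

```text
time_s: 3.83
ee_pos: [0.504, -0.0346, 0.1466]
eef_rot: [180.0, -0.0, 103.5]
ft_force: [0.6, -0.1, 0.3]
grip_width: 0.008
grip_force: 0.0
```

```bash
cat >> look.py <<'E'
col=[]
for v in range(100,300):
    u=int(ct[0])
    q=atd(c,u,v,d[v,u]);b=w2b(q);col.append((v,round(b[1]*1000,1),round(q[2]*1000,1)))
i=[k for k,a in enumerate(col) if a[2]>135 and a[2]<175]
print('col',col[i[0]-8:i[-1]+1:2])
E
python3 look.py w4
```

```text
tcp [-0.0735 -0.0702] 0.14664874599670277 F [ 0.6465 -0.0606  0.3151] [ 0.6156 -0.2066]
exp centre [318.5527 193.3092]
cap y -0.0607972067991698 -0.04018985684623248 234.0 285.0
marks [np.float64(-78.0), np.float64(-75.0), np.float64(-63.0), np.float64(-49.0), np.float64(-35.0), np.float64(-20.5), np.float64(-6.5), np.float64(8.0)]
col [(219, np.float64(-60.9), np.float64(13.5)), (221, np.float64(-43.3), np.float64(110.5)), (223, np.float64(-43.2), np.float64(116.8)), (225, np.float64(-43.2), np.float64(122.2)), (227, np.float64(-40.2), np.float64(141.2)), (229, np.float64(-40.4), np.float64(144.9)), (231, np.float64(-40.3), np.float64(149.5)), (233, np.float64(-40.3), np.float64(153.9)), (235, np.float64(-40.2), np.float64(158.1)), (237, np.float64(-40.9), np.float64(159.0)), (239, np.float64(-41.5), np.float64(160.2)), (241, np.float64(-42.3), np.float64(160.5)), (243, np.float64(-42.8), np.float64(162.1)), (245, np.float64(-43.7), np.float64(162.1)), (247, np.float64(-44.4), np.float64(163.1)), (249, np.float64(-45.8), np.float64(161.5)), (251, np.float64(-47.0), np.float64(160.4)
[... 157 characters left out ...]
0.7), np.float64(160.4)), (261, np.float64(-51.1), np.float64(162.1)), (263, np.float64(-52.3), np.float64(161.1)), (265, np.float64(-52.7), np.float64(163.0)), (267, np.float64(-54.4), np.float64(160.4)), (269, np.float64(-55.9), np.float64(159.1)), (271, np.float64(-60.4), np.float64(148.8)), (273, np.float64(-60.3), np.float64(151.9)), (275, np.float64(-60.4), np.float64(154.6)), (277, np.float64(-60.2), np.float64(157.8)), (279, np.float64(-60.1), np.float64(160.6)), (281, np.float64(-60.4), np.float64(162.4)), (283, np.float64(-60.2), np.float64(165.5)), (285, np.float64(-60.4), np.float64(167.4)), (287, np.float64(-60.3), np.float64(169.9)), (289, np.float64(-60.5), np.float64(171.9))]
```

Lever now sits at the first mark (cap −40…−56, centre −48 vs mark −49). Next: one click.

Request:
play_rows(deltas=[[[0,0,0],[0.002,0,0],-1],[[0,0,0],[0.004,0,0],-1],[[0,0,0],[0.0055,0,0],-1],[[0,0,0],[0.007,0,0],-1],[[0,0,0],[0.008,0,0],-1],[[0,0,0],[0.009,0,0],-1],[[0,0,0],[0.01,0,0],-1],[[0,0,0],[0.011,0,0],-1],[[0,0,0],[0.012,0,0],-1],[[0,0,0],[0.012,0,0],-1]])

```text
time_s: 4.72
ee_pos: [0.5011, -0.0225, 0.1466]
eef_rot: [-180.0, -0.0, 103.5]
ft_force: [0.7, 0.3, 0.2]
grip_width: 0.007
grip_force: 0.0
```

```bash
python3 look.py w5
```

```text
tcp [-0.0736 -0.0578] 0.14656620644458102 F [0.6803 0.297  0.2092] [0.7301 0.1339]
exp centre [318.7202 217.2952]
cap y -0.04820748526658379 -0.026008267959576493 231.0 285.0
marks [np.float64(-78.5), np.float64(-76.5), np.float64(-75.5), np.float64(-74.0), np.float64(-73.0), np.float64(-69.5), np.float64(-66.0), np.float64(-62.5), np.float64(-49.0), np.float64(-35.0), np.float64(-21.0), np.float64(-6.5), np.float64(7.5)]
col [(216, np.float64(-46.0), np.float64(12.7)), (218, np.float64(-29.3), np.float64(109.1)), (220, np.float64(-29.3), np.float64(115.4)), (222, np.float64(-29.2), np.float64(121.7)), (224, np.float64(-26.4), np.float64(140.5)), (226, np.float64(-26.6), np.float64(144.2)), (228, np.float64(-26.1), np.float64(150.9)), (230, np.float64(-26.4), np.float64(153.9)), (232, np.float64(-26.2), np.float64(159.0)), (234, np.float64(-27.0), np.float64(159.3)), (236, np.float64(-27.7), np.float64(160.3)), (238, np.float64(-28.6), np.float64(160.2)), (240, np.float64(-29.1), np.float64(161.7)), (242, np.float64(-29.9), np.float64(162.2)), (244, np.float64(-30.9), np.float64(162.
[... 338 characters left out ...]
37.9), np.float64(163.1)), (262, np.float64(-39.2), np.float64(161.7)), (264, np.float64(-40.7), np.float64(159.9)), (266, np.float64(-42.5), np.float64(157.5)), (268, np.float64(-91.9), np.float64(13.0)), (270, np.float64(-47.5), np.float64(148.6)), (272, np.float64(-47.8), np.float64(150.6)), (274, np.float64(-47.7), np.float64(153.8)), (276, np.float64(-48.0), np.float64(155.6)), (278, np.float64(-48.1), np.float64(158.1)), (280, np.float64(-48.0), np.float64(161.0)), (282, np.float64(-47.8), np.float64(164.1)), (284, np.float64(-47.8), np.float64(166.5)), (286, np.float64(-48.0), np.float64(168.5)), (288, np.float64(-47.8), np.float64(171.4)), (290, np.float64(-48.0), np.float64(172.9))]
```

Second click (centre −34 at mark −35). One more.

Request:
play_rows(deltas=[[[0,0,0],[0.003,0,0],-1],[[0,0,0],[0.0055,0,0],-1],[[0,0,0],[0.007,0,0],-1],[[0,0,0],[0.0085,0,0],-1],[[0,0,0],[0.01,0,0],-1],[[0,0,0],[0.011,0,0],-1],[[0,0,0],[0.012,0,0],-1],[[0,0,0],[0.013,0,0],-1],[[0,0,0],[0.0138,0,0],-1],[[0,0,0],[0.0138,0,0],-1]])

```text
time_s: 5.6
ee_pos: [0.4979, -0.0091, 0.1466]
eef_rot: [-180.0, -0.0, 103.5]
ft_force: [-1.0, 0.4, 0.4]
grip_width: 0.007
grip_force: 0.0
```

```bash
python3 look.py w6
```

```text
tcp [-0.0736 -0.0441] 0.14661540946691898 F [-0.9541  0.4277  0.422 ] [-0.8313  0.6343]
exp centre [318.6804 242.8975]
cap y -0.03447261558600148 -0.01210389519749494 230.0 285.0
marks [np.float64(-79.0), np.float64(-77.0), np.float64(-74.0), np.float64(-72.5), np.float64(-69.0), np.float64(-67.5), np.float64(-64.0), np.float64(-63.0), np.float64(-61.5), np.float64(-60.5), np.float64(-59.0), np.float64(-57.0), np.float64(-56.0), np.float64(-54.0), np.float64(-52.0), np.float64(-50.5), np.float64(-49.0), np.float64(-35.5), np.float64(-21.0), np.float64(-6.5), np.float64(7.5)]
col [(216, np.float64(-32.1), np.float64(13.6)), (218, np.float64(-15.5), np.float64(109.5)), (220, np.float64(-15.1), np.float64(117.6)), (222, np.float64(-15.5), np.float64(121.5)), (224, np.float64(-12.3), np.float64(142.2)), (226, np.float64(-12.3), np.float64(146.7)), (228, np.float64(-12.4), np.float64(150.8)), (230, np.float64(-12.3), np.float64(155.5)), (232, np.float64(-12.6), np.float64(158.3)), (234, np.float64(-13.1), np.float64(160.2)), (236, np.float64(-13.9), np.float64(160.3)), (238, np.float64(-1
[... 493 characters left out ...]
-24.4), np.float64(162.4)), (262, np.float64(-25.3), np.float64(162.4)), (264, np.float64(-27.0), np.float64(160.1)), (266, np.float64(-76.4), np.float64(13.0)), (268, np.float64(-78.1), np.float64(13.4)), (270, np.float64(-34.0), np.float64(147.8)), (272, np.float64(-34.4), np.float64(149.5)), (274, np.float64(-33.8), np.float64(154.2)), (276, np.float64(-34.0), np.float64(156.5)), (278, np.float64(-33.8), np.float64(159.7)), (280, np.float64(-34.0), np.float64(161.8)), (282, np.float64(-34.6), np.float64(162.5)), (284, np.float64(-34.0), np.float64(166.6)), (286, np.float64(-34.3), np.float64(168.5)), (288, np.float64(-33.7), np.float64(172.2)), (290, np.float64(-34.1), np.float64(173.6))]
```

Third click set (centre −20 at mark −21). Back off, lift, and go over the button.

Request:
play_rows(deltas=[[[0,0,0],[-0.006,0,0],-1],[[0,0,0],[-0.006,0,-0.03],-1],[[0,0,0],[-0.006,0,-0.06],-1],[[0,0,0],[0.03,0,-0.065],-1],[[0,0,0],[0.065,0,-0.065],-1],[[0,0,0],[0.1,0,-0.065],-1],[[0,0,0],[0.1275,0,-0.05],-1],[[0,0,0],[0.1275,0,-0.03],-1],[[0,0,0],[0.1275,0,-0.02],-1],[[0,0,0],[0.1275,0,-0.02],-1]])

```text
time_s: 6.48
ee_pos: [0.4665, 0.1141, 0.1637]
eef_rot: [-179.7, -0.0, 103.5]
ft_force: [-0.2, 0.4, -0.7]
grip_width: 0.005
grip_force: 0.0
```

```bash
python3 -c "
from h import *
s=bot.sense();c=bot.camera_model('wrist');p,d=bot.grab_frame('wrist');cv2.imwrite('pics/w7.png',p)
print('tcp',w2b(s['ee_pos']),s['ee_pos'],s['ft_force'])
P=np.array([atd(c,u,v,d[v,u]) for v in range(150,420,2) for u in range(240,400,2) if d[v,u]>0]);B=np.array([w2b(q) for q in P])
for lo,hi in((.146,.158),(.139,.1455)):
  k=(P[:,2]>lo)&(P[:,2]<hi)&(B[:,1]>.05)&(B[:,1]<.13)&(abs(B[:,0]+.075)<.03);print(k.sum(),B[k].min(0),B[k].max(0)) if k.sum() else 0
"
```

```text
tcp [-0.076  0.083] [0.4665 0.1141 0.1637] [-0.2154  0.3622 -0.693 ]
181 [-0.0864  0.0817] [-0.0619  0.0959]
428 [-0.0947  0.0783] [-0.0534  0.1037]
```

View pics/w7.png

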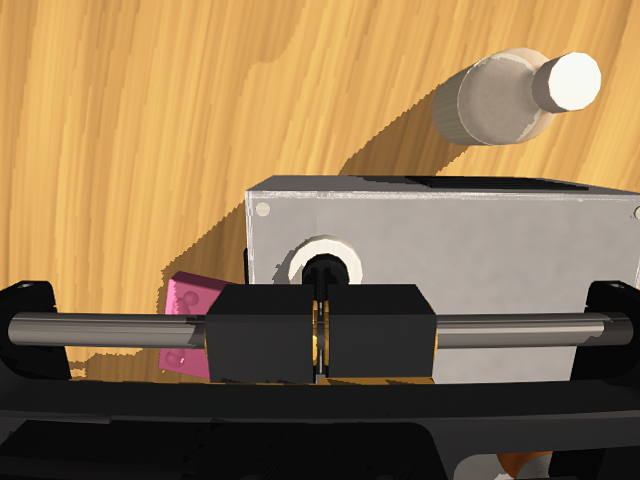

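Fingertip (u≈322, v≈275) is over the button; its front rim puts the centre at y≈0.083, matching the TCP. Press.

Request:
play_rows(deltas=[[[0,0,0],[0,0,0.006],-1],[[0,0,0],[0,0,0.01],-1],[[0,0,0],[0,0,0.0125],-1],[[0,0,0],[0,0,0.0145],-1],[[0,0,0],[0,0,0.016],-1],[[0,0,0],[0,0,0.0175],-1],[[0,0,0],[0,0,0.0175],-1]])

```text
time_s: 7.12
ee_pos: [0.4687, 0.114, 0.1496]
eef_rot: [180.0, 0.1, 103.5]
ft_force: [-1.4, -1.5, 3.4]
grip_width: 0.006
grip_force: 1.4
```

Request:
play_rows(deltas=[[[0,0,0],[0,0,0.0015],-1],[[0,0,0],[0,0,0.003],-1],[[0,0,0],[0,0,0.0035],-1],[[0,0,0],[0,0,0.0035],-1]])

```text
time_s: 7.45
ee_pos: [0.4688, 0.1141, 0.1463]
eef_rot: [180.0, 0.1, 103.5]
ft_force: [-0.9, -3.1, 5.4]
grip_width: 0.004
grip_force: 2.4
```

Request:
play_rows(deltas=[[[0,0,0],[0,0,0.001],-1],[[0,0,0],[0,0,0.002],-1],[[0,0,0],[0,0,0.002],-1],[[0,0,0],[0,0,0.002],-1]])

```text
time_s: 7.78
ee_pos: [0.4689, 0.1142, 0.1461]
eef_rot: [180.0, 0.1, 103.5]
ft_force: [-4.8, -3.2, 13.5]
grip_width: 0.004
grip_force: 6.7
```

Bottomed out (13.5 N, the height no longer falls). Release and lift clear.

Request:
play_rows(deltas=[[[0,0,0],[0,0,-0.004],-1],[[0,0,0],[0,0,-0.012],-1],[[0,0,0],[0,0,-0.04],-1],[[0,0,0],[-0.02,0,-0.08],-1],[[0,0,0],[-0.06,0,-0.11],-1],[[0,0,0],[-0.1,0,-0.12],-1],[[0,0,0],[-0.14,0,-0.12],-1],[[0,0,0],[-0.18,0,-0.12],-1],[[0,0,0],[-0.18,0,-0.12],-1],[[0,0,0],[-0.18,0,-0.12],-1]])

```text
time_s: 8.62
ee_pos: [0.5103, -0.0622, 0.263]
eef_rot: [-180.0, -0.1, 103.2]
ft_force: [0.2, 0.5, 0.0]
grip_width: 0.006
grip_force: 0.0
```

```bash
python3 look.py w8 | head -4; python3 -c "
from h import *
p,d=bot.grab_frame('wrist');c=bot.camera_model('wrist');cv2.imwrite('pics/w9.png',p)
P=np.array([atd(c,u,v,d[v,u]) for v in range(0,270,2) for u in range(200,440,2) if d[v,u]>0]);B=np.array([w2b(q) for q in P])
for n,lo,hi,a,b in(('but',.146,.16,.05,.11),('lev',.155,.17,-.08,.03)):
  k=(P[:,2]>lo)&(P[:,2]<hi)&(B[:,1]>a)&(B[:,1]<b)&(abs(B[:,0]+.075)<.02)
  print(n,k.sum(),B[k].min(0),B[k].max(0),np.median(P[k][:,2])) if k.sum() else print(n,0)"
```

```text
tcp [-0.0736 -0.0986] 0.26298926218996604 F [0.1715 0.465  0.004 ] [0.2732 0.4135]
exp centre [319.3579 140.6434]
cap y -0.028622369047481666 -0.01312582390362017 123.0 145.0
marks [np.float64(-62.5), np.float64(-48.5), np.float64(-34.0), np.float64(-20.0), np.float64(-6.0), np.float64(8.0)]
but 37 [-0.0834  0.0704] [-0.0665  0.0746] 0.1514239166583135
lev 219 [-0.0878 -0.027 ] [-0.06   -0.0128] 0.16142206066996168
```

View pics/w9.png

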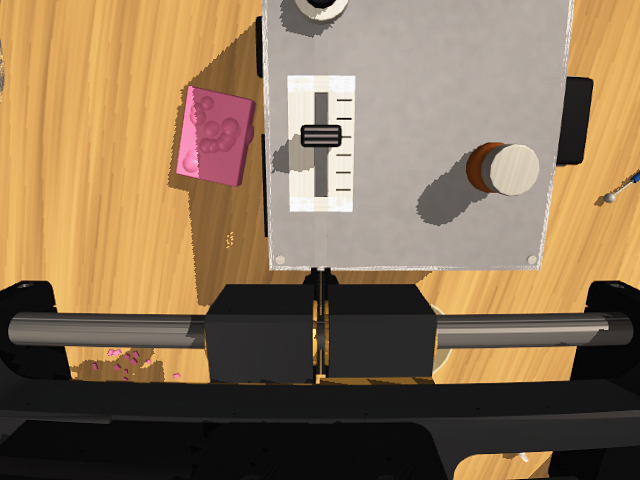

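The cap (u≈321, v≈135) lines up with the third click mark (v≈136; shut mark at v≈190). The button is back up at 0.151 m, and the jar and wax block are where they were.

```bash
python3 -c "
from rig import bot
print(bot.job_done())"
```

```text
the job is handed in; nothing more can be done
None
```

The gate lever sits in the third notch from the shut end, and the start button was then pressed to the bottom (13.5 N) and came back up. The job was handed in with the robot clear of everything.

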